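Load the kiln shelf for slumping

ROBOT

A 6-joint arm with a two-finger parallel gripper is mounted at the origin on the work surface. World frame = base frame: x ahead of the robot, y to its left, z up, the work surface at z = 0. Lengths are in m, angles in rad, forces in N, time in s.
With the tool pointing down it reaches from about 0.375 to 0.975 m from the base axis. Payload 3.8 kg.
Tool frame: the origin (TCP) lies at the very end of the fingers, on their centre line; the grasp point (between the pads) lies 19 mm behind it; z points along the fingers, y is the line along which they close (so a half turn about z gives the same grasp; the last joint's range is limited). The gripper opens to 85 mm and grips with 20 to 120 N. Pads are 22 mm wide; open, the fingers measure 114 mm over their backs; the gripper's body (76 mm by 85 mm) begins 54 mm behind the grasp point. The pads swing forward as they close: fully open they stand 13 mm farther back than shut.
Start: joints at [-1.258, 0.264, 1.604, -0, 1.274, -0.037], TCP at [0.231, -0.634, 0.231] pointing down, gripper open.
Joint ranges: [-2.63, 2.63], [-0.94, 2.18], [0.31, 2.57], [-1.31, 4.45], [0, 2.66], [-2.55, 2.55]. Speed limits (rad/s): [2.57, 2.57, 3.14, 3.14, 3.14, 3.14].

INTERFACE

Orientations are given as a rotation vector (axis times angle).
In Python, from workcell import read_state, read_camera, calibration, finish_job gives the robot as it stands.
- The arm moves only by the tool step_arm, never from a script. Its argument "commands" is a list of rows, each an object of numbers: "fingers": the gripper's target within -1 to 1 (shut at 1, half-way at 0, fully open at -1); "dx", "dy", "dz": the shift along the tool's x, y, z in m; "roll": the turn about the tool's z in degrees. In form: [{"fingers": .., "dx": .., "dy": .., "dz": .., "roll": ..}, ...]. A call has 1 to 8 rows; each row is the pose to reach, as a shift and turn from the pose commanded when the call began, along the tool's axes at that moment; what a row does not reach only later rows make up. A row lasts 1/8 s, in which the tool goes at most 62.5 mm and 10.7 degrees, less where a joint would pass 70% of its speed; a pose out of reach is approached as far as the arm can. A call with a gripper value outside its range is refused whole. The fingers move at their own pace and stop on an object; "squeeze" is the grip in N (left out, the last holds). Time passes only in rows, so rows that repeat a pose let the fingers close. It gives the time, the measured TCP pose, the force, the opening and the grip force at its end, in the units of the state.
- read_state(): the state, without advancing time (a new reading comes with each control period).
- read_camera(name): name is "scene" or "side" or "wrist"; returns (picture, depth): 480x640x3 uint8, blue, green, red; 480x640 float32, m along the optical axis (not along the pixel's ray), 0 where there is no reading.
- calibration(name): a dict with "intrinsics" (3x3 intrinsics, pixels), "k1" (the pictures are not rectified: a ray, as slopes to the right and down, at radius r is drawn at 1 + k1 r^2 times it, then the intrinsics apply), "world_to_cam" (4x4, takes a point from world to camera coordinates). Camera axes: x right, y up, looking along -z (the intrinsics and any distortion apply to the point x, -y, -z); pixel columns grow to the right and rows downward; lengths in m; the calibration is good to about 2 mm. A picture is of the moment at which its call begins: read the wrist's pose just before it. calibration takes no time and is no camera call; for the wrist camera it gives the pose at the moment of the call.
- finish_job(): hands the job in; it is judged then, once.
The state is a dict: "time": time; "q": joint angles; "joint_vel": joint speeds; "joint_torque": joint torques, N m; "tool_pos": TCP position; "tcp_rot": TCP orientation; "wrist_force": force on the tool from outside, world axes, zero at the start; "torque": the same for the moment, N m; "width": opening from 0.0 (shut) to 1.0 (fully open); "grip_force": force on a finger pad.
Only numpy, scipy, OpenCV 4.12 (cv2) and the standard library are available. Lean on these libraries where they do the work, as an engineer would, in place of code of your own. Each camera call takes 0.05 s, during which the arm holds its last target. There are 200 camera calls.

TASK

Load the kiln shelf for slumping: lay each of the four fused glass blanks flat on the clay mould of its own outline, centred and lined up with the mould so that it bears on the rim all round. Set the glass down gently, leave the moulds where they stand, and leave the spare kiln post and the jar standing where they are.

Things in the scene. Friction and masses are not known exactly. Their poses are not given: they have to be found in the camera images.
- disc_blank_centre (a point): Round blue glass blank, 66 mm diameter, pale blue ring on top. Solid opaque fused glass, 9 mm thick, 60 to 150 g; starts flat on the dark steel bench (z = 0), any way round. This point is its centre, half-way up (4.5 mm above its underside); z up.
- square_blank_centre (a point): Square red glass blank, 62 x 62 mm, three white stripes on top. x and y axes square to its sides. Solid opaque fused glass, 9 mm thick, 60 to 150 g; starts flat on the dark steel bench (z = 0), any way round. This point is its centre, half-way up (4.5 mm above its underside); z up.
- bar_blank_centre (a point): Long rectangular green glass blank, 100 mm along its x axis, 44 mm along its y axis, five white cross stripes. Solid opaque fused glass, 9 mm thick, 60 to 150 g; starts flat on the dark steel bench (z = 0), any way round. This point is its centre, half-way up (4.5 mm above its underside); z up.
- oval_blank_centre (a point): Long amber-yellow glass blank with half-round ends (a stadium outline), 94 mm along its x axis, 66 mm along its y axis (flat parallel sides 28 mm long), three brown dots. Solid opaque fused glass, 9 mm thick, 60 to 150 g; starts flat on the dark steel bench (z = 0), any way round. This point is its centre, half-way up (4.5 mm above its underside); z up.
- disc_mould_top (a point): Round slumping mould, 78 mm outer diameter, for the round blank. It stands on the kiln shelf (top 15 mm above the bench), loose but heavy (about 0.5 kg): 28 mm high, brick-red clay with a flat level rim 18 mm wide round a pale dish 10 mm deep. This point is the centre of its outline at rim height; z up. The blank lies on the rim across the dish (its centre then 4.5 mm above this point).
- square_mould_top (a point): Square slumping mould, 74 x 74 mm outside, for the square blank. x and y axes square to its sides. It stands on the kiln shelf (top 15 mm above the bench), loose but heavy (about 0.5 kg): 28 mm high, brick-red clay with a flat level rim 18 mm wide round a pale dish 10 mm deep. This point is the centre of its outline at rim height; z up. The blank lies on the rim across the dish (its centre then 4.5 mm above this point).
- bar_mould_top (a point): Long rectangular slumping mould, 112 mm along its x axis, 56 mm along its y axis, for the rectangular blank. It stands on the kiln shelf (top 15 mm above the bench), loose but heavy (about 0.5 kg): 28 mm high, brick-red clay with a flat level rim 18 mm wide round a pale dish 10 mm deep. This point is the centre of its outline at rim height; z up. The blank lies on the rim across the dish (its centre then 4.5 mm above this point).
- oval_mould_top (a point): Long slumping mould with half-round ends, 106 mm along its x axis, 78 mm along its y axis, for the amber blank with half-round ends. It stands on the kiln shelf (top 15 mm above the bench), loose but heavy (about 0.5 kg): 28 mm high, brick-red clay with a flat level rim 18 mm wide round a pale dish 10 mm deep. This point is the centre of its outline at rim height; z up. The blank lies on the rim across the dish (its centre then 4.5 mm above this point).
- post_centre (a point): Spare kiln post standing upright on the bench among the blanks: cream-coloured cylinder, 28 mm diameter, 50 mm high, loose; this point is its centre, half-way up. Leave it. (Three more such posts stand on two corners and one edge of the kiln shelf, their tops 65 mm above the bench; they are fixed.)
- jar_centre (a point): Closed green jar with a black lid, 52 mm diameter, 65 mm high, standing loose on the bench beyond the blanks; this point is its centre, half-way up. Leave it.

How it is judged:
At the end, for the whole second after the job is handed in: Each blank lies at rest and flat (0.06 rad) on the rim of the mould of its own shape: within 10 mm of its centre, 3 mm of its resting height and, but for the round one, 0.16 rad of its direction (either way round; the square by any quarter turn). Post and jar stand (horizontal distance between disc_blank_centre and disc_mould_top below 0.01 m and z of disc_blank_centre in the frame of disc_mould_top between 0.0015 and 0.0075 m and angle between each of disc_blank_centre, square_blank_centre, bar_blank_centre, oval_blank_centre's own z axis and vertical below 0.06 rad and linear speed of each of disc_blank, square_blank, bar_blank, oval_blank below 0.02 m/s and horizontal distance between square_blank_centre and square_mould_top below 0.01 m and z of square_blank_centre in the frame of square_mould_top between 0.0015 and 0.0075 m and (angle between the x axis of square_blank_centre and the x axis of square_mould_top, either way round below 0.16 rad or angle between the x axis of square_blank_centre and the y axis of square_mould_top, either way round below 0.16 rad) and horizontal distance between bar_blank_centre and bar_mould_top below 0.01 m and z of bar_blank_centre in the frame of bar_mould_top between 0.0015 and 0.0075 m and angle between the x axis of bar_blank_centre and the x axis of bar_mould_top, either way round below 0.16 rad and horizontal distance between oval_blank_centre and oval_mould_top below 0.01 m and z of oval_blank_centre in the frame of oval_mould_top between 0.0015 and 0.0075 m and angle between the x axis of oval_blank_centre and the x axis of oval_mould_top, either way round below 0.16 rad and angle between each of post_centre, jar_centre's own z axis and vertical below 0.15 rad); the robot touches nothing.
It fails at once if a glass blank is dropped or slammed onto its mould (faster than 0.6 m/s within 30 mm above its resting height there) ((horizontal distance between disc_blank_centre and disc_mould_top below 0.06 m and z of disc_blank_centre in the frame of disc_mould_top below 0.0345 m and linear speed of disc_blank above 0.6 m/s) or (horizontal distance between square_blank_centre and square_mould_top below 0.06 m and z of square_blank_centre in the frame of square_mould_top below 0.0345 m and linear speed of square_blank above 0.6 m/s) or (horizontal distance between bar_blank_centre and bar_mould_top below 0.06 m and z of bar_blank_centre in the frame of bar_mould_top below 0.0345 m and linear speed of bar_blank above 0.6 m/s) or (horizontal distance between oval_blank_centre and oval_mould_top below 0.06 m and z of oval_blank_centre in the frame of oval_mould_top below 0.0345 m and linear speed of oval_blank above 0.6 m/s)).
It fails at once if a mould is shifted more than 25 mm from its place or tipped (distance of any of disc_mould_top, square_mould_top, bar_mould_top, oval_mould_top from where it was at the start of the episode above 0.025 m or angle between any of disc_mould_top, square_mould_top, bar_mould_top, oval_mould_top's own z axis and vertical above 0.2 rad).
It fails at once if the kiln post or the jar is knocked over or pushed more than 30 mm (angle between any of post_centre, jar_centre's own z axis and vertical above 0.5 rad or distance of any of post_centre, jar_centre from where it was at the start of the episode above 0.03 m).
It also fails if it takes over 104 s, if anything falls off the work surface, if the arm or the gripper's body presses on something with over 40 N, if the wrist force passes 120 N, or if a joint passes its speed limit or range.

## Working session

There is one attempt and no reset: what is moved stays moved. The work goes in short steps, Python scripts to look and compute and a tool call to move; the robot and the scene stay as the last step left them, time stands still between calls to the robot, and variables do not carry over. Pictures are saved under pics/ and viewed, at most 14 in all, crops included, and the job is handed in when it is done.

Besides the shell and the picture viewer there is one more tool, called after ">>>" by a JSON object that holds its "op" and its "data", one argument or row to a line. step_arm: Moves the arm, as the interface text tells. Its arguments: {"type":"object","properties":{"commands":{"type":"array","items":{"type":"object","properties":{"fingers":{"type":"number"},"dx":{"type":"number"},"dy":{"type":"number"},"dz":{"type":"number"},"roll":{"type":"number"}}}},"squeeze":{"type":"number"}},"required":["commands"]}

```bash
mkdir -p pics
cat > h.py <<'E'
import numpy as np,cv2
from workcell import *
from scipy.spatial.transform import Rotation as R
def cloud(name):
    c=calibration(name); img,d=read_camera(name)
    K=np.array(c["intrinsics"]);k1=c["k1"];T=np.array(c["world_to_cam"])
    v,u=np.mgrid[0:480,0:640]
    x=(u-K[0,2])/K[0,0];y=(v-K[1,2])/K[1,1]
    a,b=x.copy(),y.copy()
    for _ in range(8):
        s=1+k1*(a*a+b*b);a=x/s;b=y/s
    P=np.stack([a*d,-b*d,-d,np.ones_like(d)],-1)
    W=P@np.linalg.inv(T).T
    W=W[...,:3];W[d<=0]=np.nan
    return img,d,W
E
python3 - <<'E'
from h import *
for n in("scene","side"):
    i,d,W=cloud(n);cv2.imwrite(f"pics/{n}0.png",i);np.savez(f"{n}0.npz",i=i,W=W)
s=read_state();print(s)
for n in("scene","side","wrist"):
    print(calibration(n))
E
```

```text
{'time': 0.1, 'q': array([-1.25790656e+00,  2.64683711e-01,  1.60526093e+00, -2.92734178e-06,
        1.27370457e+00, -3.68934954e-02]), 'joint_vel': array([ 0.00045448, -0.00110406, -0.00232209, -0.00035309,  0.00069862,
        0.00121421]), 'joint_torque': array([ 7.99367808e-04, -5.16706252e+01, -3.68590879e+01,  4.68843643e-05,
        6.33582822e-03, -2.26660273e-05]), 'tool_pos': array([ 0.23111285, -0.6334857 ,  0.23006987]), 'tcp_rot': array([-3.09166310e+00, -5.46288543e-01,  4.48442236e-04]), 'wrist_force': array([-0.56439717,  0.67582483, -0.36141311]), 'torque': array([ 0.02429105, -0.01504754, -0.00107944]), 'grip_force': 0.0, 'width': 1.0019864249221568}
{'intrinsics': array([[568.15565103,   0.        , 321.55709561],
       [  0.        , 568.15565103, 230.82612442],
       [  0.        ,   0.        ,   1.        ]]), 'k1': -0.1474079499265877, 'world_to_cam': array([[-0.10771978,  0.99407272, -0.01469265,  0.08336409],
       [-0.69693437, -0.0649654 ,  0.71418623,  0.37150812],
       [ 0.70899854,  0.0871718 ,  0.69980151, -1.5432206 ],
       [ 0.        ,  0.  
[... 257 characters left out ...]
[[ 0.96285889, -0.26926906, -0.01992312, -0.59700538],
       [ 0.16703238,  0.53605241,  0.82749502, -0.13279355],
       [-0.21213897, -0.80008874,  0.56111948, -0.86526415],
       [ 0.        ,  0.        ,  0.        ,  1.        ]])}
{'intrinsics': array([[375.55711073,   0.        , 318.47925065],
       [  0.        , 375.55711073, 244.52800384],
       [  0.        ,   0.        ,   1.        ]]), 'k1': -0.012540383786650709, 'world_to_cam': array([[ 0.34232827, -0.93957795, -0.00215344, -0.67436479],
       [ 0.89265175,  0.32594463, -0.31134056,  0.03968395],
       [ 0.29323063,  0.10465841,  0.95029596, -0.37956386],
       [ 0.        ,  0.        ,  0.        ,  1.        ]])}
```

View pics/scene0.png

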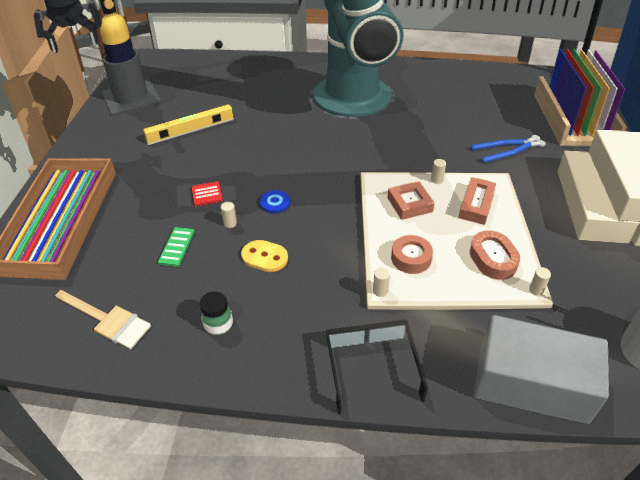

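View pics/side0.png

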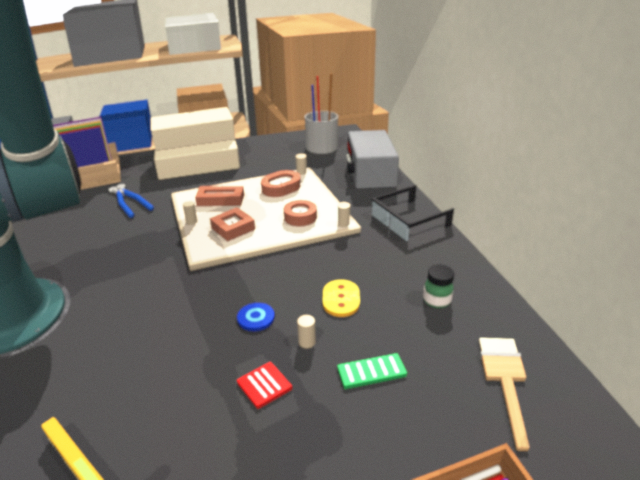

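Scene view: the blanks are red (207,193), blue (275,201), green (177,247) and amber (265,256). The post is at (229,215) and the jar at (216,313). The moulds are square (411,200), bar (478,200), round (412,254) and oval (495,254). The side view shows the same layout unobstructed.

```bash
cat > m.py <<'E'
from h import *
seeds={"scene":dict(disc=(275,201),square=(207,193),bar=(177,247),oval=(265,256),dm=(412,254),sm=(411,200),bm=(478,200),om=(495,254),post=(229,215),jar=(216,313)),
"side":dict(disc=(256,316),square=(264,384),bar=(372,371),oval=(341,298),dm=(300,212),sm=(233,223),bm=(220,196),om=(281,182),post=(307,331),jar=(439,286))}
def measure(name,i,W,guess=None,only=None):
    hsv=cv2.cvtColor(i,cv2.COLOR_BGR2HSV);out={}
    for k,(u,v) in seeds[name].items():
        m=np.zeros((480,640),bool);r=35 if k!="jar" else 40
        m[v-r:v+r,u-r:u+r]=1
        zl=dict(post=(.044,.056),jar=(.058,.072)).get(k,(.036,.052) if len(k)==2 else (.004,.016))
        m&=(W[...,2]>zl[0])&(W[...,2]<zl[1])
        n,l=cv2.connectedComponents(m.astype(np.uint8))[:2]
        c=np.bincount(l[m]);c[0]=0;m=l==c.argmax()
        p=W[m];z=np.median(p[:,2])
        if len(k)==2 or k in("bar","square","oval","disc"): 
            p=p[abs(p[:,2]-z)<.003]
        r_=cv2.minAreaRect((p[:,:2]*1000).astype(np.float32))
        print(name,k,len(p),"z%.1f"%(z*1e3),"sd%.1f"%(p[:,2].std()*1e3),np.round(r_[0],1),np.round(r_[1],1),"ang%.1f"%r_[2])
if __name__=="__main__":
    for n in("scene","side"):
        f=np.load(n+"0.npz");measure(n,f["i"],f["W"])
E
python3 m.py
```

```text
scene disc 468 z10.5 sd1.4 [ 459.6 -135.9] [65.5 64.6] ang72.3
scene square 512 z9.5 sd1.4 [ 449.  -290.3] [68.5 62.7] ang21.6
scene bar 756 z10.2 sd1.4 [ 613.5 -311.3] [ 45.5 103.7] ang86.0
scene oval 978 z10.3 sd1.4 [ 619.9 -129.6] [95.1 69.4] ang70.9
scene dm 695 z43.4 sd1.4 [612.7 154.5] [77.6 75.6] ang11.9
scene sm 613 z43.0 sd1.5 [457.2 152. ] [78.2 74.7] ang21.6
scene bm 700 z42.7 sd1.4 [442.9 295.2] [ 56.8 120.1] ang74.5
scene om 953 z43.0 sd1.3 [598.3 313.6] [110.   81.6] ang25.7
scene post 118 z51.1 sd2.6 [ 532.9 -218.1] [25.1 27.3] ang79.1
scene jar 531 z65.5 sd2.1 [ 790.  -182.5] [46.4 46.9] ang12.5
side disc 748 z9.5 sd1.2 [ 460.3 -135.4] [65.4 65. ] ang36.5
side square 1323 z9.6 sd1.0 [ 447.3 -290.1] [63.  64.2] ang21.1
side bar 1442 z9.2 sd1.1 [ 612.6 -310.8] [ 46.6 101.4] ang88.1
side oval 1051 z9.1 sd1.1 [ 621.  -129.3] [96.4 64.4] ang74.1
side dm 370 z42.8 sd1.2 [611.5 152.7] [77.9 77.2] ang70.8
side sm 491 z43.3 sd1.2 [456.4 154.3] [77.8 77.1] ang25.1
side bm 483 z43.4 sd1.2 [456.4 154.3] [77.8 77.1] ang25.1
side om 385 z43.2 sd1.2 [599.4 313.6] [106.9  84.3] ang22.8
side post 195 z49.8 sd1.7 [ 532.5 -219.9] [26.7 26.3] ang70.2
side jar 384 z64.4 sd1.7 [ 788.1 -182.8] [46.1 45.6] ang12.1
```

```bash
cat > m2.py <<'E'
from h import *
F=[np.load(n+"0.npz")["W"].reshape(-1,3) for n in("scene","side")]
G=dict(disc=(460,-136,9),square=(448,-290,9),bar=(613,-311,9),oval=(620,-129,9),dm=(612,153,43),sm=(457,153,43),bm=(443,295,43),om=(599,313,43))
for k,(x,y,z) in G.items():
    for W in F:
        p=W*1000;r=70
        p=p[(np.hypot(p[:,0]-x,p[:,1]-y)<r)&(abs(p[:,2]-z)<(4 if z>20 else 3.5))]
        q=p[:,:2].astype(np.float32);rc=cv2.minAreaRect(q)
        e,v=np.linalg.eigh(np.cov(q.T));
        print(k,len(q),np.round(rc[0],1),np.round(rc[1],1),"ang%.1f"%rc[2],"pca%.1f"%(np.degrees(np.arctan2(v[1,1],v[0,1]))%180),np.round(np.sqrt(e),0))
p=F[0]*1000;p=p[(abs(p[:,2]-65)<3)&(p[:,1]>50)&(p[:,1]<450)&(p[:,0]<800)&(p[:,0]>300)]
im=np.zeros((500,500),np.uint8);im[(p[:,0]-300).astype(int),(p[:,1]-50).astype(int)]=1
im=cv2.dilate(im,np.ones((9,9)))
n,l,s,c=cv2.connectedComponentsWithStats(im);print([(np.round(c[j][::-1]+[300,50]),s[j][4]) for j in range(1,n)])
E
python3 m2.py
cat > go.py <<'E'
import sys
from h import *
# target x y z(mm), angle of closing line (deg, mod 180)
x,y,z,a=map(float,sys.argv[1:5]);s=read_state()
M=R.from_rotvec(s["tcp_rot"]).as_matrix();d=M.T@(np.array([x,y,z])/1000-s["tool_pos"])
cur=np.degrees(np.arctan2(M[1,1],M[0,1]));q6=np.degrees(s["q"][5])
t=(a-cur+90)%180-90
print("t",s["time"],"pos",np.round(s["tool_pos"]*1e3,1),"cur",round(cur,1),"q",np.round(s["q"],2),"w",round(s["width"],2))
print("dx,dy,dz",np.round(d,4),"roll",round(-t,1),"or",round(-t+180*np.sign(t),1))
E
python3 go.py 460 -135.5 80 45
```

```text
disc 470 [ 457.1 -135.8] [127.1 114.1] ang61.6 pca4.6 [18. 19.]
disc 762 [ 460.3 -135.4] [65.4 65. ] ang36.5 pca75.7 [17. 17.]
square 533 [ 455.7 -274.3] [ 91.4 100.5] ang20.6 pca9.2 [18. 20.]
square 1355 [ 447.3 -290.1] [63.  64.2] ang21.1 pca126.1 [18. 18.]
bar 757 [ 610.6 -325.9] [104.  122.5] ang82.5 pca176.4 [13. 30.]
bar 1470 [ 612.5 -310. ] [ 48.6 101.2] ang87.0 pca177.1 [13. 29.]
oval 980 [ 619.8 -130. ] [95.7 69.5] ang71.6 pca71.3 [18. 25.]
oval 1062 [ 621.  -129.3] [96.4 64.4] ang74.1 pca73.4 [17. 25.]
dm 749 [612.7 154.2] [77.6 76. ] ang11.9 pca176.6 [21. 23.]
dm 385 [611.6 152.7] [77.9 77.4] ang70.8 pca84.0 [22. 23.]
sm 670 [456.7 152.4] [78.2 75.3] ang22.8 pca2.0 [23. 25.]
sm 526 [456.6 153.9] [77.8 78.1] ang25.2 pca87.2 [24. 25.]
bm 742 [443.  295.2] [ 56.8 120.4] ang74.5 pca164.5 [18. 37.]
bm 483 [441.9 293.3] [ 61.5 112.2] ang74.7 pca166.0 [19. 34.]
om 1018 [598.4 313.3] [110.   82.3] ang25.7 pca19.1 [24. 32.]
om 424 [599.4 313.6] [106.9  84.3] ang22.8 pca33.0 [25. 31.]
[(array([368., 212.]), np.int32(1097)), (array([670., 386.]), np.int32(1111)), (array([697.,  98.]), np.int32(1140)), (array([797., 273.]), np.int32(45))]
t 0.1 pos [ 231.1 -633.5  230.1] cur -70.0 q [-1.26  0.26  1.61 -0.    1.27 -0.04] w 1.0
dx,dy,dz [ 0.3857 -0.3891  0.1509] roll 65.0 or -115.0
```

```bash
python3 go.py 448 -290.2 50 -68.6
```

```text
t 0.1 pos [ 231.1 -633.5  230.1] cur -70.0 q [-1.26  0.26  1.61 -0.    1.27 -0.04] w 1.0
dx,dy,dz [ 0.3214 -0.2478  0.1806] roll -1.4 or 178.6
```

>>> {"op": "step_arm", "data": {
  "commands": [
    {"fingers":-1,"dx":0.3214,"dy":-0.2478,"dz":0.15,"roll":-1.4},
    {"fingers":-1,"dx":0.3214,"dy":-0.2478,"dz":0.15,"roll":-1.4},
    {"fingers":-1,"dx":0.3214,"dy":-0.2478,"dz":0.15,"roll":-1.4},
    {"fingers":-1,"dx":0.3214,"dy":-0.2478,"dz":0.15,"roll":-1.4},
    {"fingers":-1,"dx":0.3214,"dy":-0.2478,"dz":0.15,"roll":-1.4},
    {"fingers":-1,"dx":0.3214,"dy":-0.2478,"dz":0.15,"roll":-1.4},
    {"fingers":-1,"dx":0.3214,"dy":-0.2478,"dz":0.15,"roll":-1.4},
    {"fingers":-1,"dx":0.3214,"dy":-0.2478,"dz":0.18,"roll":-1.4}
  ],
  "squeeze": 40
}}

```text
time: 1.1
tool_pos: [0.4504, -0.2882, 0.0511]
tcp_rot: [3.085, 0.592, 0.002]
wrist_force: [-0.4, -0.9, -0.3]
width: 1.0
grip_force: 0.0
```

```bash
python3 go.py 448 -290.2 -3.5 -68.6
python3 - <<'E'
from h import *
i,d,W=cloud("wrist");cv2.imwrite("pics/w1.png",i)
E
```

```text
t 1.1 pos [ 450.4 -288.2   51.1] cur -68.3 q [-0.62  0.18  2.07  0.    0.89  0.57] w 1.0
dx,dy,dz [-0.0031  0.0009  0.0545] roll 0.3 or -179.7
```

View pics/w1.png

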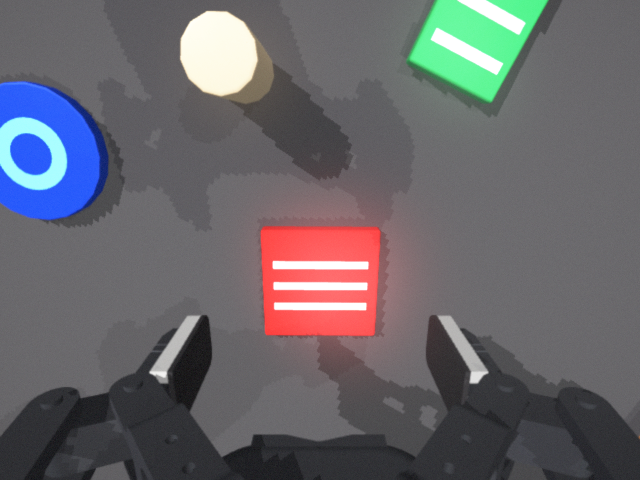

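The red square sits at (320,282), between and parallel to the fingers. The post (220,55) is clear.

>>> {"op": "step_arm", "data": {
  "commands": [
    {"fingers":-1,"dz":0.03},
    {"fingers":-1,"dz":0.05},
    {"fingers":-1,"dz":0.0535},
    {"fingers":-1,"dz":0.0535}
  ]
}}

```text
invalid input
```

```bash
python3 go.py 448 -290.2 -3.5 -68.6
```

```text
t 1.15 pos [ 446.7 -287.3   46.5] cur -68.3 q [-0.62  0.19  2.07  0.    0.89  0.57] w 1.0
dx,dy,dz [0.0003 0.0034 0.05  ] roll 0.3 or -179.7
```

>>> {"op": "step_arm", "data": {
  "commands": [
    {"fingers":-1,"dx":0,"dy":0.001,"dz":0.03,"roll":0},
    {"fingers":-1,"dx":0,"dy":0.001,"dz":0.05,"roll":0},
    {"fingers":-1,"dx":0,"dy":0.001,"dz":0.051,"roll":0},
    {"fingers":-1,"dx":0,"dy":0.001,"dz":0.051,"roll":0}
  ]
}}

```text
time: 1.65
tool_pos: [0.4489, -0.2927, 0.0009]
tcp_rot: [3.087, 0.583, 0.001]
wrist_force: [0.1, -0.3, -0.8]
width: 1.002
grip_force: 0.0
```

```bash
python3 go.py 448 -290.2 -3.5 -68.6
```

```text
t 1.65 pos [ 448.9 -292.7    0.9] cur -68.6 q [-0.62  0.26  2.09 -0.    0.79  0.57] w 1.0
dx,dy,dz [ 0.0001 -0.0026  0.0044] roll 0.0 or -180.0
```

>>> {"op": "step_arm", "data": {
  "commands": [
    {"fingers":-1,"dx":0,"dy":0,"dz":0.0025,"roll":0},
    {"fingers":1,"dx":0,"dy":0,"dz":0.0025,"roll":0},
    {"fingers":1,"dx":0,"dy":0,"dz":0.0025,"roll":0},
    {"fingers":1,"dx":0,"dy":0,"dz":0.0025,"roll":0},
    {"fingers":1,"dx":0,"dy":0,"dz":0.0025,"roll":0},
    {"fingers":1,"dx":0,"dy":0,"dz":0.0025,"roll":0},
    {"fingers":1,"dx":0,"dy":0,"dz":0.0025,"roll":0}
  ]
}}

```text
time: 2.52
tool_pos: [0.4491, -0.2924, -0.0012]
tcp_rot: [3.086, 0.584, 0.001]
wrist_force: [-1.1, 0.3, 4.7]
width: 0.711
grip_force: 43.3
```

```bash
python3 go.py 448 -290.2 -3.5 -68.6
```

```text
t 2.525 pos [ 449.1 -292.4   -1.2] cur -68.6 q [-0.62  0.26  2.09 -0.    0.79  0.57] w 0.71
dx,dy,dz [-0.0002 -0.0025  0.0023] roll 0.0 or -180.0
```

>>> {"op": "step_arm", "data": {
  "commands": [
    {"fingers":1,"dx":0,"dy":0,"dz":-0.02,"roll":0},
    {"fingers":1,"dx":0,"dy":0,"dz":-0.06,"roll":0},
    {"fingers":1,"dx":0,"dy":0,"dz":-0.1,"roll":0},
    {"fingers":1,"dx":0,"dy":0,"dz":-0.1,"roll":0}
  ]
}}

```text
time: 3.02
tool_pos: [0.4514, -0.294, 0.1018]
tcp_rot: [3.081, 0.583, 0.009]
wrist_force: [0.1, -1.3, -1.8]
width: 0.707
grip_force: 44.1
```

```bash
python3 go.py 457 153 97 -66
```

```text
t 3.025 pos [ 451.4 -294.   101.8] cur -68.6 q [-0.62  0.12  2.03 -0.    0.98  0.57] w 0.71
dx,dy,dz [ 0.1686 -0.4141  0.0026] roll -2.6 or 177.4
```

>>> {"op": "step_arm", "data": {
  "commands": [
    {"fingers":1,"dx":0.01,"dy":-0.025,"dz":0,"roll":0},
    {"fingers":1,"dx":0.03,"dy":-0.075,"dz":0,"roll":-0.5},
    {"fingers":1,"dx":0.053,"dy":-0.13,"dz":0,"roll":-1},
    {"fingers":1,"dx":0.077,"dy":-0.19,"dz":0,"roll":-1.5},
    {"fingers":1,"dx":0.101,"dy":-0.248,"dz":0,"roll":-2},
    {"fingers":1,"dx":0.124,"dy":-0.304,"dz":0,"roll":-2.6},
    {"fingers":1,"dx":0.144,"dy":-0.354,"dz":0,"roll":-2.6},
    {"fingers":1,"dx":0.158,"dy":-0.389,"dz":0,"roll":-2.6}
  ]
}}

```text
time: 4.03
tool_pos: [0.452, 0.1298, 0.0964]
tcp_rot: [-3.072, -0.657, 0.003]
wrist_force: [-0.5, -0.6, -0.8]
width: 0.705
grip_force: 44.0
```

```bash
python3 go.py 457 153 70 -66
```

```text
t 4.025 pos [452.  129.8  96.4] cur -65.9 q [0.23 0.01 2.16 0.   0.98 1.38] w 0.71
dx,dy,dz [ 0.0141 -0.0191  0.0263] roll 0.1 or -179.9
```

>>> {"op": "step_arm", "data": {
  "commands": [
    {"fingers":1,"dx":0.008,"dy":-0.011,"dz":0,"roll":0},
    {"fingers":1,"dx":0.014,"dy":-0.019,"dz":0.01,"roll":0},
    {"fingers":1,"dx":0.014,"dy":-0.019,"dz":0.025,"roll":0},
    {"fingers":1,"dx":0.014,"dy":-0.019,"dz":0.025,"roll":0},
    {"fingers":1,"dx":0.014,"dy":-0.019,"dz":0.025,"roll":0}
  ]
}}

```text
time: 4.65
tool_pos: [0.4583, 0.1498, 0.0722]
tcp_rot: [3.073, 0.652, -0.002]
wrist_force: [0.4, -1.3, -1.1]
width: 0.702
grip_force: 44.0
```

```bash
python3 go.py 457 153 40 -66
python3 - <<'E'
from h import *
i,d,W=cloud("wrist");cv2.imwrite("pics/w2.png",i)
E
```

```text
t 4.65 pos [458.3 149.8  72.2] cur -66.0 q [ 0.26  0.06  2.16 -0.    0.92  1.42] w 0.7
dx,dy,dz [ 0.0002 -0.0035  0.0322] roll -0.0 or 180.0
```

View pics/w2.png

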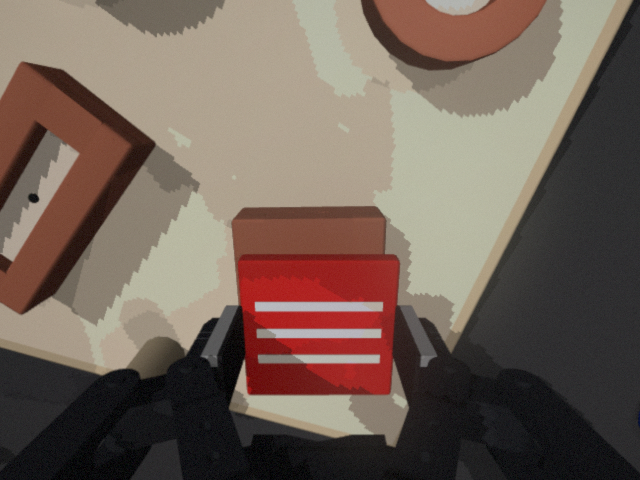

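Red blank is gripped level at (318,325), aligned with the mould beneath. The mould centre is about 4 mm to image left, so I correct dy by about -4 mm while descending.

>>> {"op": "step_arm", "data": {
  "commands": [
    {"fingers":1,"dx":0,"dy":-0.004,"dz":0.012,"roll":0},
    {"fingers":1,"dx":0,"dy":-0.004,"dz":0.022,"roll":0},
    {"fingers":1,"dx":0,"dy":-0.004,"dz":0.026,"roll":0},
    {"fingers":1,"dx":0,"dy":-0.004,"dz":0.028,"roll":0},
    {"fingers":1,"dx":0,"dy":-0.004,"dz":0.028,"roll":0}
  ]
}}

```text
time: 5.32
tool_pos: [0.457, 0.1545, 0.0447]
tcp_rot: [3.073, 0.654, -0.0]
wrist_force: [0.8, 0.3, -1.5]
width: 0.706
grip_force: 44.0
```

```bash
for i in 1 2 3; do python3 go.py 457 153 40 -66; done
```

```text
t 5.325 pos [457.  154.5  44.7] cur -66.0 q [0.27 0.1  2.18 0.   0.86 1.43] w 0.71
dx,dy,dz [-0.0006  0.0014  0.0047] roll 0.0 or -180.0
t 5.325 pos [457.  154.5  44.7] cur -66.0 q [0.27 0.1  2.18 0.   0.86 1.43] w 0.71
dx,dy,dz [-0.0006  0.0014  0.0047] roll 0.0 or -180.0
t 5.325 pos [457.  154.5  44.7] cur -66.0 q [0.27 0.1  2.18 0.   0.86 1.43] w 0.71
dx,dy,dz [-0.0006  0.0014  0.0047] roll 0.0 or -180.0
```

Creep down until contact shows in the force.

>>> {"op": "step_arm", "data": {
  "commands": [
    {"fingers":1,"dx":0,"dy":0,"dz":0.0015,"roll":0},
    {"fingers":1,"dx":0,"dy":0,"dz":0.0025,"roll":0},
    {"fingers":1,"dx":0,"dy":0,"dz":0.0025,"roll":0}
  ]
}}

```text
time: 5.7
tool_pos: [0.457, 0.1545, 0.0423]
tcp_rot: [-3.073, -0.654, -0.0]
wrist_force: [0.3, -0.3, -2.0]
width: 0.706
grip_force: 44.0
```

>>> {"op": "step_arm", "data": {
  "commands": [
    {"fingers":1,"dx":0,"dy":0,"dz":0.0015,"roll":0},
    {"fingers":1,"dx":0,"dy":0,"dz":0.002,"roll":0},
    {"fingers":1,"dx":0,"dy":0,"dz":0.002,"roll":0}
  ]
}}

```text
time: 6.08
tool_pos: [0.4572, 0.1545, 0.0417]
tcp_rot: [3.073, 0.654, -0.0]
wrist_force: [-4.8, -1.3, 10.5]
width: 0.709
grip_force: 45.3
```

>>> {"op": "step_arm", "data": {
  "commands": [
    {"fingers":1,"dx":0,"dy":0,"dz":-0.001,"roll":0},
    {"fingers":-0.6,"dx":0,"dy":0,"dz":-0.001,"roll":0},
    {"fingers":-0.8,"dx":0,"dy":0,"dz":-0.001,"roll":0},
    {"fingers":-1,"dx":0,"dy":0,"dz":-0.001,"roll":0},
    {"fingers":-1,"dx":0,"dy":0,"dz":-0.001,"roll":0},
    {"fingers":-1,"dx":0,"dy":0,"dz":-0.03,"roll":0},
    {"fingers":-1,"dx":0,"dy":0,"dz":-0.08,"roll":0},
    {"fingers":-1,"dx":0,"dy":0,"dz":-0.08,"roll":0}
  ]
}}

```text
time: 7.08
tool_pos: [0.4608, 0.1555, 0.1248]
tcp_rot: [-3.072, -0.654, -0.015]
wrist_force: [0.2, 0.3, -0.4]
width: 0.995
grip_force: 0.0
```

```bash
python3 go.py 460 -135.6 60 -70
python3 - <<'E'
from h import *
i,d,W=cloud("wrist");cv2.imwrite("pics/w3.png",i)
E
```

```text
t 7.075 pos [460.8 155.5 124.8] cur -66.0 q [ 0.27 -0.01  2.11  0.    1.02  1.43] w 1.0
dx,dy,dz [-0.1199  0.2655  0.0641] roll 4.0 or -176.0
```

View pics/w3.png

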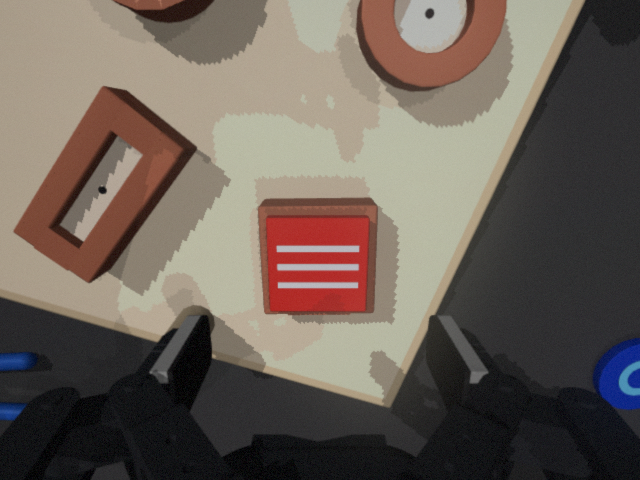

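Red blank is at (318,265), square in its mould outline. Next is the disc, with the tool angle unchanged.

>>> {"op": "step_arm", "data": {
  "commands": [
    {"fingers":-1,"dx":-0.02,"dy":0.045,"dz":0,"roll":0},
    {"fingers":-1,"dx":-0.045,"dy":0.1,"dz":0,"roll":0},
    {"fingers":-1,"dx":-0.07,"dy":0.155,"dz":0,"roll":0},
    {"fingers":-1,"dx":-0.095,"dy":0.21,"dz":0.02,"roll":0},
    {"fingers":-1,"dx":-0.112,"dy":0.248,"dz":0.045,"roll":0},
    {"fingers":-1,"dx":-0.12,"dy":0.2655,"dz":0.064,"roll":0},
    {"fingers":-1,"dx":-0.12,"dy":0.2655,"dz":0.064,"roll":0},
    {"fingers":-1,"dx":-0.12,"dy":0.2655,"dz":0.064,"roll":0}
  ]
}}

```text
time: 8.12
tool_pos: [0.4551, -0.1363, 0.0558]
tcp_rot: [-3.072, -0.654, 0.002]
wrist_force: [-0.2, -0.6, -0.1]
width: 1.001
grip_force: 0.0
```

```bash
python3 go.py 460 -135.6 -4 -66
```

```text
t 8.125 pos [ 455.1 -136.3   55.8] cur -66.0 q [-0.34  0.07  2.18  0.    0.89  0.81] w 1.0
dx,dy,dz [0.0048 0.0015 0.0598] roll 0.0 or -180.0
```

>>> {"op": "step_arm", "data": {
  "commands": [
    {"fingers":-1,"dx":0.0048,"dy":0.0015,"dz":0.03,"roll":0},
    {"fingers":-1,"dx":0.0048,"dy":0.0015,"dz":0.05,"roll":0},
    {"fingers":-1,"dx":0.0048,"dy":0.0015,"dz":0.058,"roll":0},
    {"fingers":-1,"dx":0.0048,"dy":0.0015,"dz":0.058,"roll":0},
    {"fingers":-1,"dx":0.0048,"dy":0.0015,"dz":0.058,"roll":0}
  ]
}}

```text
time: 8.75
tool_pos: [0.4615, -0.1363, -0.0007]
tcp_rot: [3.072, 0.655, 0.003]
wrist_force: [-0.2, 0.1, 0.2]
width: 0.999
grip_force: 0.0
```

```bash
python3 go.py 460 -135.6 -4 -66
```

```text
t 8.75 pos [ 461.5 -136.3   -0.7] cur -65.9 q [-0.34  0.17  2.2   0.    0.76  0.81] w 1.0
dx,dy,dz [-0.0011 -0.0013  0.0033] roll 0.1 or -179.9
```

>>> {"op": "step_arm", "data": {
  "commands": [
    {"fingers":-1,"dx":-0.001,"dy":0,"dz":0.0015,"roll":0},
    {"fingers":1,"dx":-0.001,"dy":0,"dz":0.0015,"roll":0},
    {"fingers":1,"dx":-0.001,"dy":0,"dz":0.0015,"roll":0},
    {"fingers":1,"dx":-0.001,"dy":0,"dz":0.0015,"roll":0},
    {"fingers":1,"dx":-0.001,"dy":0,"dz":0.0015,"roll":0},
    {"fingers":1,"dx":-0.001,"dy":0,"dz":0.0015,"roll":0},
    {"fingers":1,"dx":-0.001,"dy":0,"dz":0.0015,"roll":0}
  ]
}}

```text
time: 9.62
tool_pos: [0.4599, -0.1369, -0.0023]
tcp_rot: [3.073, 0.654, 0.0]
wrist_force: [-2.4, 0.5, 7.2]
width: 0.745
grip_force: 42.0
```

```bash
python3 go.py 612 153.5 90 -66
```

```text
t 9.625 pos [ 459.9 -136.9   -2.3] cur -66.0 q [-0.34  0.18  2.2   0.    0.76  0.81] w 0.74
dx,dy,dz [ 0.2572 -0.2033 -0.0922] roll 0.0 or -180.0
```

>>> {"op": "step_arm", "data": {
  "commands": [
    {"fingers":1,"dx":0,"dy":0,"dz":-0.02,"roll":0},
    {"fingers":1,"dx":0,"dy":0,"dz":-0.055,"roll":0},
    {"fingers":1,"dx":0.015,"dy":-0.012,"dz":-0.085,"roll":0},
    {"fingers":1,"dx":0.05,"dy":-0.04,"dz":-0.092,"roll":0},
    {"fingers":1,"dx":0.09,"dy":-0.071,"dz":-0.092,"roll":0},
    {"fingers":1,"dx":0.135,"dy":-0.107,"dz":-0.092,"roll":0},
    {"fingers":1,"dx":0.18,"dy":-0.142,"dz":-0.092,"roll":0},
    {"fingers":1,"dx":0.22,"dy":-0.174,"dz":-0.092,"roll":0}
  ]
}}

```text
time: 10.62
tool_pos: [0.5904, 0.1136, 0.0888]
tcp_rot: [3.073, 0.655, 0.0]
wrist_force: [1.1, -0.7, -0.6]
width: 0.749
grip_force: 44.2
```

```bash
python3 go.py 612 153.5 60 -66
```

```text
t 10.625 pos [590.4 113.6  88.8] cur -65.9 q [ 0.15  0.25  1.9  -0.    0.99  1.3 ] w 0.75
dx,dy,dz [ 0.036  -0.0277  0.0288] roll 0.1 or -179.9
```

>>> {"op": "step_arm", "data": {
  "commands": [
    {"fingers":1,"dx":0.02,"dy":-0.016,"dz":0,"roll":0},
    {"fingers":1,"dx":0.032,"dy":-0.025,"dz":0.005,"roll":0},
    {"fingers":1,"dx":0.036,"dy":-0.028,"dz":0.018,"roll":0},
    {"fingers":1,"dx":0.036,"dy":-0.028,"dz":0.029,"roll":0},
    {"fingers":1,"dx":0.036,"dy":-0.028,"dz":0.029,"roll":0},
    {"fingers":1,"dx":0.036,"dy":-0.028,"dz":0.029,"roll":0}
  ]
}}

```text
time: 11.38
tool_pos: [0.6108, 0.1511, 0.0595]
tcp_rot: [3.073, 0.653, -0.001]
wrist_force: [0.0, 0.4, -0.2]
width: 0.744
grip_force: 44.3
```

```bash
python3 go.py 612 153.5 42 -66
```

```text
t 11.375 pos [610.8 151.1  59.5] cur -66.0 q [ 0.2   0.33  1.85 -0.    0.96  1.36] w 0.74
dx,dy,dz [ 0.0021 -0.0017  0.0175] roll -0.0 or 180.0
```

>>> {"op": "step_arm", "data": {
  "commands": [
    {"fingers":1,"dx":0.002,"dy":-0.0015,"dz":0.008,"roll":0},
    {"fingers":1,"dx":0.002,"dy":-0.0015,"dz":0.014,"roll":0},
    {"fingers":1,"dx":0.002,"dy":-0.0015,"dz":0.017,"roll":0},
    {"fingers":1,"dx":0.002,"dy":-0.0015,"dz":0.018,"roll":0},
    {"fingers":1,"dx":0.002,"dy":-0.0015,"dz":0.018,"roll":0}
  ]
}}

```text
time: 12.0
tool_pos: [0.6123, 0.1543, 0.0417]
tcp_rot: [3.073, 0.655, -0.0]
wrist_force: [0.3, 0.2, -1.0]
width: 0.746
grip_force: 44.3
```

```bash
python3 go.py 612 153.5 42 -66
```

```text
t 12.0 pos [612.3 154.3  41.7] cur -66.0 q [ 0.21  0.36  1.86 -0.    0.93  1.36] w 0.75
dx,dy,dz [-0.0006  0.0005 -0.0003] roll 0.0 or -180.0
```

>>> {"op": "step_arm", "data": {
  "commands": [
    {"fingers":1,"dx":0,"dy":0,"dz":0.001,"roll":0},
    {"fingers":1,"dx":0,"dy":0,"dz":0.0015,"roll":0},
    {"fingers":1,"dx":0,"dy":0,"dz":0.0015,"roll":0}
  ]
}}

```text
time: 12.38
tool_pos: [0.6126, 0.1543, 0.0408]
tcp_rot: [-3.073, -0.654, -0.001]
wrist_force: [-1.1, -0.0, 4.0]
width: 0.746
grip_force: 44.7
```

Light contact (4 N); release and lift.

>>> {"op": "step_arm", "data": {
  "commands": [
    {"fingers":-0.6,"dx":0,"dy":0,"dz":0,"roll":0},
    {"fingers":-0.8,"dx":0,"dy":0,"dz":0,"roll":0},
    {"fingers":-1,"dx":0,"dy":0,"dz":0,"roll":0},
    {"fingers":-1,"dx":0,"dy":0,"dz":0,"roll":0},
    {"fingers":-1,"dx":0,"dy":0,"dz":-0.03,"roll":0},
    {"fingers":-1,"dx":0,"dy":0,"dz":-0.08,"roll":0},
    {"fingers":-1,"dx":0,"dy":0,"dz":-0.08,"roll":0},
    {"fingers":-1,"dx":0,"dy":0,"dz":-0.08,"roll":0}
  ]
}}

```text
time: 13.38
tool_pos: [0.6123, 0.1542, 0.1204]
tcp_rot: [-3.073, -0.654, -0.001]
wrist_force: [0.6, 0.8, -0.7]
width: 1.002
grip_force: 0.0
```

```bash
python3 go.py 620.5 -129.5 60 -17.5
python3 - <<'E'
from h import *
i,d,W=cloud("wrist")
hsv=cv2.cvtColor(i,cv2.COLOR_BGR2HSV)
def rep(k,m):
    p=W[m]*1000;p=p[np.isfinite(p).all(1)]
    z=np.median(p[:,2]);p=p[abs(p[:,2]-z)<3];r=cv2.minAreaRect(p[:,:2].astype(np.float32));print(k,len(p),z,r)
x,y,z=[W[...,j]*1000 for j in range(3)]
rep("disc",(np.hypot(x-612,y-153)<60)&(z>48.5)&(z<58))
rep("dm",(np.hypot(x-612,y-153)<60)&(z>39)&(z<46))
rep("square",(np.hypot(x-457,y-153)<60)&(z>48.5)&(z<58))
rep("sm",(np.hypot(x-457,y-153)<60)&(z>39)&(z<46))
E
```

```text
t 13.375 pos [612.3 154.2 120.4] cur -66.0 q [0.21 0.27 1.81 0.   1.06 1.36] w 1.0
dx,dy,dz [-0.1081  0.2624  0.0603] roll -48.5 or 131.5
disc 8740 51.001846467254516 ((613.9818725585938, 154.13433837890625), (65.38433074951172, 64.76319122314453), 20.639610290527344)
dm 2477 41.76367005560289 ((612.171875, 155.45382690429688), (77.21051788330078, 77.04641723632812), 51.073543548583984)
square 2563 50.82949733669004 ((479.11328125, 157.25839233398438), (45.1982421875, 52.57863235473633), 49.23191452026367)
sm 1314 41.938679976106044 ((489.3018493652344, 155.35787963867188), (70.40350341796875, 32.21030807495117), 88.71981048583984)
```

>>> {"op": "step_arm", "data": {
  "commands": [
    {"fingers":-1,"dx":-0.015,"dy":0.036,"dz":0,"roll":-8},
    {"fingers":-1,"dx":-0.035,"dy":0.085,"dz":0,"roll":-17},
    {"fingers":-1,"dx":-0.057,"dy":0.138,"dz":0,"roll":-26},
    {"fingers":-1,"dx":-0.078,"dy":0.19,"dz":0.01,"roll":-35},
    {"fingers":-1,"dx":-0.098,"dy":0.238,"dz":0.035,"roll":-43},
    {"fingers":-1,"dx":-0.108,"dy":0.262,"dz":0.06,"roll":-48.5},
    {"fingers":-1,"dx":-0.108,"dy":0.262,"dz":0.06,"roll":-48.5},
    {"fingers":-1,"dx":-0.108,"dy":0.262,"dz":0.06,"roll":-48.5}
  ]
}}

```text
time: 14.42
tool_pos: [0.6197, -0.1284, 0.0593]
tcp_rot: [-2.533, -1.856, 0.002]
wrist_force: [-0.4, -0.0, 1.2]
width: 1.0
grip_force: 0.0
```

```bash
python3 go.py 620.5 -129.5 -2.5 -17.5
python3 - <<'E'
from h import *
i,d,W=cloud("wrist")
x,y,z=[W[...,j]*1000 for j in range(3)]
m=(np.hypot(x-620,y+129)<60)&(z>5)&(z<14);q=W[m][:,:2].astype(np.float32)*1000
e,v=np.linalg.eigh(np.cov(q.T));print(cv2.minAreaRect(q),np.degrees(np.arctan2(v[1,1],v[0,1])))
cv2.imwrite("pics/w4.png",i)
E
```

```text
t 14.425 pos [ 619.7 -128.4   59.3] cur -17.5 q [-0.24  0.34  1.84  0.    0.96  0.06] w 1.0
dx,dy,dz [-0.0008  0.0012  0.0618] roll -0.0 or 180.0
((620.28369140625, -129.2005157470703), (94.87493896484375, 66.16624450683594), 72.82814025878906) 73.06206523575564
```

View pics/w4.png

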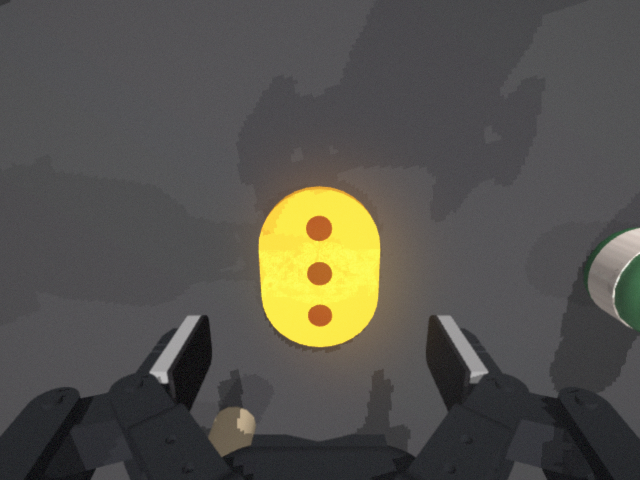

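Amber blank is at (320,270), centred and aligned between the fingers. The post (235,430) is well behind the hand and the jar is to the right, both clear.

>>> {"op": "step_arm", "data": {
  "commands": [
    {"fingers":-1,"dx":0,"dy":0.0007,"dz":0.03,"roll":0},
    {"fingers":-1,"dx":0,"dy":0.0007,"dz":0.05,"roll":0},
    {"fingers":-1,"dx":0,"dy":0.0007,"dz":0.0605,"roll":0},
    {"fingers":-1,"dx":0,"dy":0.0007,"dz":0.0615,"roll":0},
    {"fingers":-1,"dx":0,"dy":0.0007,"dz":0.0615,"roll":0}
  ]
}}

```text
time: 15.1
tool_pos: [0.6218, -0.1293, -0.0006]
tcp_rot: [2.532, 1.858, 0.001]
wrist_force: [-0.2, 0.3, 0.0]
width: 1.008
grip_force: 0.0
```

>>> {"op": "step_arm", "data": {
  "commands": [
    {"fingers":1,"dx":0,"dy":0,"dz":0,"roll":0},
    {"fingers":1,"dx":0,"dy":0,"dz":0,"roll":0},
    {"fingers":1,"dx":0,"dy":0,"dz":0,"roll":0},
    {"fingers":1,"dx":0,"dy":0,"dz":0,"roll":0},
    {"fingers":1,"dx":0,"dy":0,"dz":0,"roll":0},
    {"fingers":1,"dx":0,"dy":0,"dz":0,"roll":0}
  ]
}}

```text
time: 15.85
tool_pos: [0.6221, -0.1296, 0.0003]
tcp_rot: [2.532, 1.858, 0.002]
wrist_force: [-0.9, 0.8, 6.9]
width: 0.749
grip_force: 43.6
```

```bash
python3 go.py 599 313.5 90 -66
```

```text
t 15.85 pos [ 6.221e+02 -1.296e+02  3.000e-01] cur -17.5 q [-0.24  0.42  1.87  0.    0.85  0.06] w 0.75
dx,dy,dz [ 0.4157 -0.1548 -0.0899] roll 48.5 or -131.5
```

>>> {"op": "step_arm", "data": {
  "commands": [
    {"fingers":1,"dx":0,"dy":0,"dz":-0.02,"roll":0},
    {"fingers":1,"dx":0,"dy":0,"dz":-0.055,"roll":0},
    {"fingers":1,"dx":0.02,"dy":-0.007,"dz":-0.085,"roll":3},
    {"fingers":1,"dx":0.06,"dy":-0.022,"dz":-0.092,"roll":9},
    {"fingers":1,"dx":0.11,"dy":-0.041,"dz":-0.092,"roll":15},
    {"fingers":1,"dx":0.162,"dy":-0.06,"dz":-0.092,"roll":22},
    {"fingers":1,"dx":0.214,"dy":-0.08,"dz":-0.092,"roll":28},
    {"fingers":1,"dx":0.266,"dy":-0.099,"dz":-0.092,"roll":34}
  ]
}}

```text
time: 16.85
tool_pos: [0.6064, 0.1559, 0.092]
tcp_rot: [2.967, 1.031, 0.002]
wrist_force: [1.3, 0.0, -1.0]
width: 0.749
grip_force: 44.4
```

```bash
python3 go.py 599 313.5 90 -66
```

```text
t 16.85 pos [606.4 155.9  92. ] cur -51.7 q [ 0.21  0.29  1.84 -0.    1.01  1.11] w 0.75
dx,dy,dz [ 0.0919 -0.1283  0.002 ] roll 14.3 or -165.7
```

>>> {"op": "step_arm", "data": {
  "commands": [
    {"fingers":1,"dx":0.02,"dy":-0.03,"dz":0,"roll":4},
    {"fingers":1,"dx":0.045,"dy":-0.064,"dz":0,"roll":8},
    {"fingers":1,"dx":0.067,"dy":-0.094,"dz":0,"roll":12},
    {"fingers":1,"dx":0.082,"dy":-0.115,"dz":0,"roll":14.3},
    {"fingers":1,"dx":0.087,"dy":-0.122,"dz":0.015,"roll":14.3},
    {"fingers":1,"dx":0.087,"dy":-0.122,"dz":0.025,"roll":14.3},
    {"fingers":1,"dx":0.087,"dy":-0.122,"dz":0.025,"roll":14.3}
  ]
}}

```text
time: 17.73
tool_pos: [0.597, 0.3019, 0.0635]
tcp_rot: [3.07, 0.659, -0.007]
wrist_force: [-0.3, 0.0, -2.5]
width: 0.75
grip_force: 44.4
```

```bash
python3 go.py 599 313.5 45.5 -66
python3 - <<'E'
from h import *
i,d,W=cloud("wrist");cv2.imwrite("pics/w5.png",i)
E
```

```text
t 17.725 pos [597.  301.9  63.5] cur -65.8 q [ 0.43  0.4   1.76 -0.    0.99  1.58] w 0.75
dx,dy,dz [ 0.0067 -0.0098  0.0179] roll 0.2 or -179.8
```

View pics/w5.png

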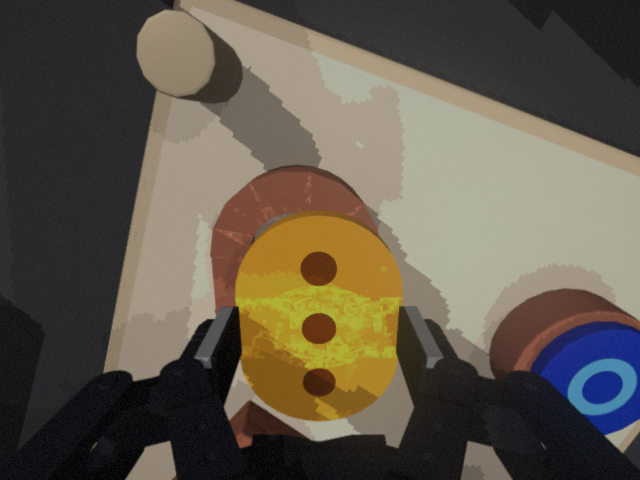

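Amber blank is held level at (320,315). The mould centre is up and left of it, which matches the computed remaining shift (+7, -10 mm).

>>> {"op": "step_arm", "data": {
  "commands": [
    {"fingers":1,"dx":0.006,"dy":-0.009,"dz":0,"roll":0},
    {"fingers":1,"dx":0.006,"dy":-0.009,"dz":0,"roll":0},
    {"fingers":1,"dx":0.006,"dy":-0.009,"dz":0.008,"roll":0},
    {"fingers":1,"dx":0.006,"dy":-0.009,"dz":0.014,"roll":0},
    {"fingers":1,"dx":0.006,"dy":-0.009,"dz":0.016,"roll":0},
    {"fingers":1,"dx":0.006,"dy":-0.009,"dz":0.016,"roll":0}
  ]
}}

```text
time: 18.52
tool_pos: [0.6, 0.3143, 0.0493]
tcp_rot: [3.071, 0.66, -0.001]
wrist_force: [1.4, 0.3, -0.8]
width: 0.751
grip_force: 44.4
```

```bash
python3 go.py 599 313.5 43.5 -66
```

```text
t 18.525 pos [600.  314.3  49.3] cur -65.8 q [0.45 0.42 1.75 0.   0.97 1.59] w 0.75
dx,dy,dz [-0.0012  0.0003  0.0058] roll 0.2 or -179.8
```

>>> {"op": "step_arm", "data": {
  "commands": [
    {"fingers":1,"dx":0,"dy":0,"dz":0.003,"roll":0},
    {"fingers":1,"dx":0,"dy":0,"dz":0.005,"roll":0},
    {"fingers":1,"dx":0,"dy":0,"dz":0.0055,"roll":0},
    {"fingers":1,"dx":0,"dy":0,"dz":0.0055,"roll":0}
  ]
}}

```text
time: 19.02
tool_pos: [0.6003, 0.3145, 0.0442]
tcp_rot: [3.072, 0.66, -0.0]
wrist_force: [-0.8, -0.4, -1.3]
width: 0.749
grip_force: 44.4
```

>>> {"op": "step_arm", "data": {
  "commands": [
    {"fingers":1,"dx":0,"dy":0,"dz":0.0008,"roll":0},
    {"fingers":1,"dx":0,"dy":0,"dz":0.001,"roll":0}
  ]
}}

```text
time: 19.27
tool_pos: [0.6004, 0.3145, 0.0434]
tcp_rot: [-3.072, -0.66, -0.0]
wrist_force: [-0.5, -0.2, -1.1]
width: 0.75
grip_force: 44.5
```

>>> {"op": "step_arm", "data": {
  "commands": [
    {"fingers":1,"dx":0,"dy":0,"dz":0.001,"roll":0},
    {"fingers":1,"dx":0,"dy":0,"dz":0.001,"roll":0}
  ]
}}

```text
time: 19.52
tool_pos: [0.6004, 0.3145, 0.0434]
tcp_rot: [3.072, 0.66, 0.0]
wrist_force: [-3.0, -1.7, 5.5]
width: 0.746
grip_force: 45.3
```

Contact; release and lift.

>>> {"op": "step_arm", "data": {
  "commands": [
    {"fingers":-0.6,"dx":0,"dy":0,"dz":0,"roll":0},
    {"fingers":-0.8,"dx":0,"dy":0,"dz":0,"roll":0},
    {"fingers":-1,"dx":0,"dy":0,"dz":0,"roll":0},
    {"fingers":-1,"dx":0,"dy":0,"dz":0,"roll":0},
    {"fingers":-1,"dx":0,"dy":0,"dz":-0.03,"roll":0},
    {"fingers":-1,"dx":0,"dy":0,"dz":-0.08,"roll":0},
    {"fingers":-1,"dx":0,"dy":0,"dz":-0.08,"roll":0}
  ]
}}

```text
time: 20.4
tool_pos: [0.6041, 0.3163, 0.1283]
tcp_rot: [-3.069, -0.659, -0.016]
wrist_force: [0.9, 0.0, -0.4]
width: 1.004
grip_force: 0.0
```

```bash
python3 go.py 613 -311 80 -93
python3 - <<'E'
from h import *
i,d,W=cloud("wrist");cv2.imwrite("pics/w6.png",i)
x,y,z=[W[...,j]*1000 for j in range(3)]
for a,b in((47.5,58),(38,46)):
    m=(np.hypot(x-599,y-313)<62)&(z>a)&(z<b);q=W[m][:,:2].astype(np.float32)*1000
    e,v=np.linalg.eigh(np.cov(q.T));print(len(q),np.median(z[m]),cv2.minAreaRect(q),np.degrees(np.arctan2(v[1,1],v[0,1])))
E
```

```text
t 20.4 pos [604.1 316.3 128.3] cur -65.8 q [0.45 0.35 1.69 0.   1.09 1.59] w 1.0
dx,dy,dz [-0.2499  0.5757  0.0455] roll 27.2 or -152.8
12754 50.9608491818277 ((601.0628662109375, 314.2557067871094), (94.884521484375, 66.05078125), 24.574190139770508) -155.58154075098594
3001 41.92325612710896 ((598.6188354492188, 314.0950622558594), (106.8588638305664, 79.25323486328125), 24.34281349182129) -162.08324832334702
```

View pics/w6.png

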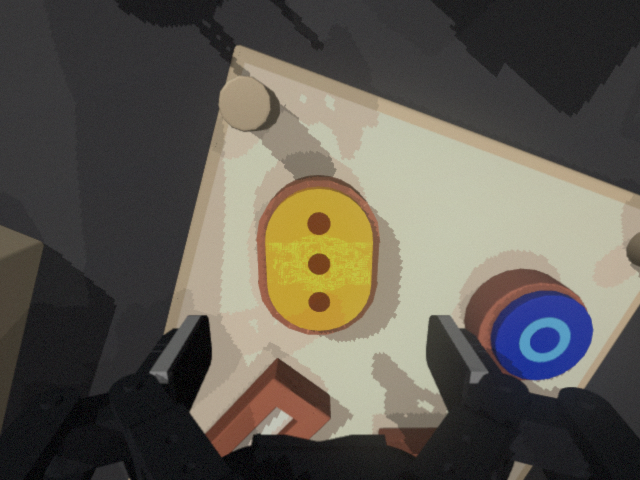

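Amber is centred in its mould (about 2 mm off, aligned), and the disc is fine. Now the bar.

>>> {"op": "step_arm", "data": {
  "commands": [
    {"fingers":-1,"dx":-0.016,"dy":0.037,"dz":0,"roll":2},
    {"fingers":-1,"dx":-0.038,"dy":0.087,"dz":0,"roll":5},
    {"fingers":-1,"dx":-0.061,"dy":0.14,"dz":0,"roll":8},
    {"fingers":-1,"dx":-0.084,"dy":0.194,"dz":0,"roll":11},
    {"fingers":-1,"dx":-0.107,"dy":0.248,"dz":0,"roll":14},
    {"fingers":-1,"dx":-0.13,"dy":0.302,"dz":0,"roll":17},
    {"fingers":-1,"dx":-0.154,"dy":0.356,"dz":0,"roll":20},
    {"fingers":-1,"dx":-0.178,"dy":0.41,"dz":0,"roll":23}
  ]
}}

```text
time: 21.45
tool_pos: [0.6049, -0.134, 0.1204]
tcp_rot: [-3.141, -0.031, 0.004]
wrist_force: [0.4, 0.2, -0.8]
width: 1.004
grip_force: 0.0
```

```bash
python3 go.py 613 -311 60 -93
```

```text
t 21.45 pos [ 604.9 -134.   120.4] cur -88.9 q [-0.26  0.25  1.83  0.    1.06  1.29] w 1.0
dx,dy,dz [0.0047 0.1772 0.0603] roll 4.1 or -175.9
```

>>> {"op": "step_arm", "data": {
  "commands": [
    {"fingers":-1,"dx":0.002,"dy":0.045,"dz":0,"roll":2},
    {"fingers":-1,"dx":0.004,"dy":0.09,"dz":0,"roll":4},
    {"fingers":-1,"dx":0.005,"dy":0.13,"dz":0.01,"roll":4},
    {"fingers":-1,"dx":0.005,"dy":0.155,"dz":0.03,"roll":4},
    {"fingers":-1,"dx":0.005,"dy":0.168,"dz":0.055,"roll":4},
    {"fingers":-1,"dx":0.005,"dy":0.168,"dz":0.06,"roll":4},
    {"fingers":-1,"dx":0.005,"dy":0.168,"dz":0.06,"roll":4}
  ]
}}

```text
time: 22.32
tool_pos: [0.6142, -0.2988, 0.0608]
tcp_rot: [-3.139, 0.074, 0.004]
wrist_force: [-0.4, -1.1, -0.2]
width: 0.996
grip_force: 0.0
```

```bash
python3 go.py 613 -311 1 -93
python3 - <<'E'
from h import *
i,d,W=cloud("wrist")
x,y,z=[W[...,j]*1000 for j in range(3)]
m=(np.hypot(x-613,y+311)<60)&(z>5)&(z<14);q=W[m][:,:2].astype(np.float32)*1000
e,v=np.linalg.eigh(np.cov(q.T));print(cv2.minAreaRect(q),np.degrees(np.arctan2(v[1,1],v[0,1])))
E
```

```text
t 22.325 pos [ 614.2 -298.8   60.8] cur -92.7 q [-0.49  0.42  1.73  0.    1.    1.13] w 1.0
dx,dy,dz [-0.0004  0.0123  0.0598] roll 0.3 or -179.7
((613.0888061523438, -311.02001953125), (44.2056884765625, 100.92984771728516), 87.37554931640625) 177.24079058921473
```

>>> {"op": "step_arm", "data": {
  "commands": [
    {"fingers":-1,"dx":0,"dy":0.012,"dz":0.02,"roll":0.3},
    {"fingers":-1,"dx":0,"dy":0.012,"dz":0.045,"roll":0.3},
    {"fingers":-1,"dx":0,"dy":0.012,"dz":0.058,"roll":0.3},
    {"fingers":-1,"dx":0,"dy":0.012,"dz":0.0585,"roll":0.3},
    {"fingers":-1,"dx":0,"dy":0.012,"dz":0.0585,"roll":0.3}
  ]
}}

```text
time: 23.0
tool_pos: [0.615, -0.3126, 0.0044]
tcp_rot: [3.14, -0.084, 0.002]
wrist_force: [-0.1, 0.2, 0.4]
width: 0.998
grip_force: 0.0
```

```bash
python3 go.py 613 -311 1 -93
```

```text
t 23.0 pos [ 615.  -312.6    4.4] cur -93.0 q [-0.51  0.5   1.74 -0.    0.91  1.12] w 1.0
dx,dy,dz [-0.0021 -0.0015  0.0034] roll -0.0 or 180.0
```

>>> {"op": "step_arm", "data": {
  "commands": [
    {"fingers":-1,"dx":-0.002,"dy":-0.001,"dz":0.0025,"roll":0},
    {"fingers":1,"dx":-0.002,"dy":-0.001,"dz":0.0025,"roll":0},
    {"fingers":1,"dx":-0.002,"dy":-0.001,"dz":0.0025,"roll":0},
    {"fingers":1,"dx":-0.002,"dy":-0.001,"dz":0.0025,"roll":0},
    {"fingers":1,"dx":-0.002,"dy":-0.001,"dz":0.0025,"roll":0},
    {"fingers":1,"dx":-0.002,"dy":-0.001,"dz":0.0025,"roll":0},
    {"fingers":1,"dx":-0.002,"dy":-0.001,"dz":0.0025,"roll":0},
    {"fingers":1,"dx":-0.002,"dy":-0.001,"dz":0.0025,"roll":0}
  ]
}}

```text
time: 24.0
tool_pos: [0.613, -0.3115, 0.002]
tcp_rot: [3.14, -0.084, 0.002]
wrist_force: [-1.1, -0.9, 5.1]
width: 0.496
grip_force: 41.3
```

```bash
python3 go.py 442.5 294.5 100 -105
```

```text
t 24.0 pos [ 613.  -311.5    2. ] cur -93.1 q [-0.51  0.5   1.74 -0.    0.9   1.12] w 0.5
dx,dy,dz [-0.2025 -0.596  -0.0986] roll 11.9 or -168.1
```

>>> {"op": "step_arm", "data": {
  "commands": [
    {"fingers":1,"dx":0,"dy":0,"dz":-0.02,"roll":0},
    {"fingers":1,"dx":0,"dy":0,"dz":-0.06,"roll":0},
    {"fingers":1,"dx":0,"dy":0,"dz":-0.098,"roll":0},
    {"fingers":1,"dx":-0.01,"dy":-0.03,"dz":-0.098,"roll":1},
    {"fingers":1,"dx":-0.026,"dy":-0.077,"dz":-0.098,"roll":2},
    {"fingers":1,"dx":-0.044,"dy":-0.128,"dz":-0.098,"roll":3},
    {"fingers":1,"dx":-0.061,"dy":-0.18,"dz":-0.098,"roll":4},
    {"fingers":1,"dx":-0.079,"dy":-0.232,"dz":-0.098,"roll":5}
  ]
}}

```text
time: 25.0
tool_pos: [0.545, -0.0737, 0.0997]
tcp_rot: [-3.133, 0.222, 0.0]
wrist_force: [1.7, -0.1, -1.2]
width: 0.496
grip_force: 40.9
```

```bash
python3 go.py 442.5 294.5 100 -105
```

```text
t 25.0 pos [545.  -73.7  99.7] cur -98.1 q [-0.18  0.15  2.    0.    0.99  1.53] w 0.5
dx,dy,dz [-1.534e-01 -3.500e-01 -2.000e-04] roll 6.9 or -173.1
```

>>> {"op": "step_arm", "data": {
  "commands": [
    {"fingers":1,"dx":-0.022,"dy":-0.05,"dz":0,"roll":1},
    {"fingers":1,"dx":-0.045,"dy":-0.102,"dz":0,"roll":2},
    {"fingers":1,"dx":-0.068,"dy":-0.154,"dz":0,"roll":3},
    {"fingers":1,"dx":-0.09,"dy":-0.206,"dz":0,"roll":4},
    {"fingers":1,"dx":-0.111,"dy":-0.254,"dz":0,"roll":5},
    {"fingers":1,"dx":-0.13,"dy":-0.297,"dz":0,"roll":6.5},
    {"fingers":1,"dx":-0.144,"dy":-0.329,"dz":0,"roll":6.9},
    {"fingers":1,"dx":-0.149,"dy":-0.34,"dz":0,"roll":6.9}
  ]
}}

```text
time: 26.0
tool_pos: [0.4451, 0.2838, 0.0997]
tcp_rot: [-3.115, 0.405, 0.0]
wrist_force: [-0.5, -0.3, -1.6]
width: 0.496
grip_force: 41.0
```

```bash
python3 go.py 442.5 294.5 60 -105
```

```text
t 26.0 pos [445.1 283.8  99.7] cur -104.8 q [0.52 0.11 2.05 0.   0.99 2.35] w 0.5
dx,dy,dz [-0.0053 -0.0097  0.0397] roll 0.2 or -179.8
```

>>> {"op": "step_arm", "data": {
  "commands": [
    {"fingers":1,"dx":-0.005,"dy":-0.009,"dz":0,"roll":0},
    {"fingers":1,"dx":-0.005,"dy":-0.009,"dz":0.012,"roll":0},
    {"fingers":1,"dx":-0.005,"dy":-0.009,"dz":0.028,"roll":0},
    {"fingers":1,"dx":-0.005,"dy":-0.009,"dz":0.038,"roll":0},
    {"fingers":1,"dx":-0.005,"dy":-0.009,"dz":0.038,"roll":0}
  ]
}}

```text
time: 26.62
tool_pos: [0.4424, 0.2909, 0.0594]
tcp_rot: [3.112, -0.41, -0.005]
wrist_force: [-0.7, -0.7, -1.8]
width: 0.495
grip_force: 41.0
```

```bash
python3 go.py 442.5 294.5 46.5 -105
python3 - <<'E'
from h import *
i,d,W=cloud("wrist");cv2.imwrite("pics/w7.png",i)
E
```

```text
t 26.625 pos [442.4 290.9  59.4] cur -105.0 q [ 0.53  0.17  2.07 -0.    0.91  2.37] w 0.49
dx,dy,dz [-0.0008 -0.0035  0.0129] roll -0.0 or 180.0
```

View pics/w7.png

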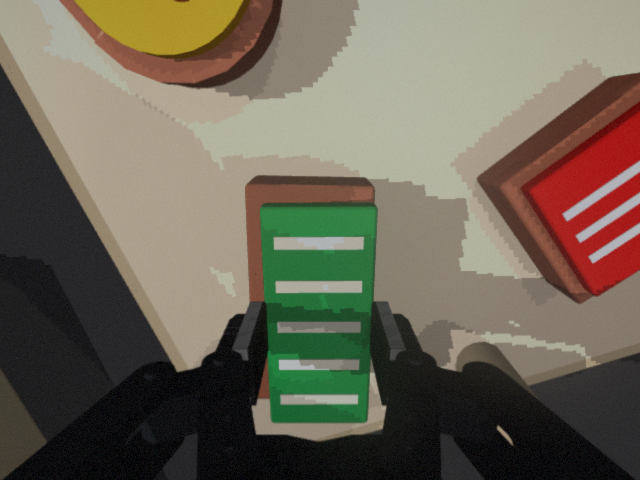

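Green bar is held at (320,310), parallel to its mould, which is about 4 mm to the left. I correct dy by -3.5 mm and descend.

>>> {"op": "step_arm", "data": {
  "commands": [
    {"fingers":1,"dx":0,"dy":-0.0035,"dz":0,"roll":0},
    {"fingers":1,"dx":0,"dy":-0.0035,"dz":0.006,"roll":0},
    {"fingers":1,"dx":0,"dy":-0.0035,"dz":0.01,"roll":0},
    {"fingers":1,"dx":0,"dy":-0.0035,"dz":0.012,"roll":0},
    {"fingers":1,"dx":0,"dy":-0.0035,"dz":0.012,"roll":0}
  ]
}}

```text
time: 27.3
tool_pos: [0.4442, 0.2955, 0.049]
tcp_rot: [3.114, -0.409, -0.001]
wrist_force: [0.4, 1.3, -1.3]
width: 0.498
grip_force: 41.0
```

```bash
python3 go.py 442.5 294.5 45.5 -105
```

```text
t 27.3 pos [444.2 295.5  49. ] cur -105.0 q [0.54 0.19 2.07 0.   0.89 2.37] w 0.5
dx,dy,dz [-0.0014  0.0013  0.0035] roll 0.0 or -180.0
```

>>> {"op": "step_arm", "data": {
  "commands": [
    {"fingers":1,"dx":-0.001,"dy":0.0005,"dz":0.002,"roll":0},
    {"fingers":1,"dx":-0.001,"dy":0.0005,"dz":0.0032,"roll":0},
    {"fingers":1,"dx":-0.001,"dy":0.0005,"dz":0.0032,"roll":0}
  ]
}}

```text
time: 27.68
tool_pos: [0.4433, 0.2953, 0.046]
tcp_rot: [3.115, -0.409, -0.0]
wrist_force: [1.2, 0.1, -0.9]
width: 0.496
grip_force: 41.0
```

>>> {"op": "step_arm", "data": {
  "commands": [
    {"fingers":1,"dx":0,"dy":0,"dz":0.001,"roll":0},
    {"fingers":1,"dx":0,"dy":0,"dz":0.001,"roll":0}
  ]
}}

```text
time: 27.92
tool_pos: [0.4434, 0.2954, 0.045]
tcp_rot: [-3.115, 0.409, 0.0]
wrist_force: [0.6, -0.2, -0.9]
width: 0.498
grip_force: 41.0
```

>>> {"op": "step_arm", "data": {
  "commands": [
    {"fingers":1,"dx":0,"dy":0,"dz":0.0012,"roll":0},
    {"fingers":1,"dx":0,"dy":0,"dz":0.0012,"roll":0}
  ]
}}

```text
time: 28.18
tool_pos: [0.4435, 0.2954, 0.0449]
tcp_rot: [3.115, -0.409, -0.0]
wrist_force: [-2.8, -1.2, 6.1]
width: 0.498
grip_force: 41.7
```

Contact; release and lift, well up for a check.

>>> {"op": "step_arm", "data": {
  "commands": [
    {"fingers":-0.2,"dx":0,"dy":0,"dz":0,"roll":0},
    {"fingers":-0.5,"dx":0,"dy":0,"dz":0,"roll":0},
    {"fingers":-0.8,"dx":0,"dy":0,"dz":0,"roll":0},
    {"fingers":-0.8,"dx":0,"dy":0,"dz":0,"roll":0},
    {"fingers":-0.8,"dx":0,"dy":0,"dz":-0.03,"roll":0},
    {"fingers":-0.8,"dx":0,"dy":0,"dz":-0.09,"roll":0},
    {"fingers":-0.8,"dx":0,"dy":0,"dz":-0.15,"roll":0},
    {"fingers":-0.8,"dx":0,"dy":0,"dz":-0.15,"roll":0}
  ]
}}

```text
time: 29.18
tool_pos: [0.4472, 0.2977, 0.2007]
tcp_rot: [-3.107, 0.408, -0.016]
wrist_force: [0.2, -0.3, 0.2]
width: 0.9
grip_force: 0.0
```

>>> {"op": "step_arm", "data": {
  "commands": [
    {"fingers":-0.8,"dx":0,"dy":0.05,"dz":0,"roll":0},
    {"fingers":-0.8,"dx":0,"dy":0.1,"dz":-0.02,"roll":0},
    {"fingers":-0.8,"dx":0,"dy":0.15,"dz":-0.02,"roll":0},
    {"fingers":-0.8,"dx":0,"dy":0.2,"dz":-0.02,"roll":0},
    {"fingers":-0.8,"dx":0,"dy":0.25,"dz":-0.02,"roll":0},
    {"fingers":-0.8,"dx":0,"dy":0.3,"dz":-0.02,"roll":0},
    {"fingers":-0.8,"dx":0,"dy":0.3,"dz":-0.02,"roll":0}
  ]
}}

```text
time: 30.05
tool_pos: [0.3645, 0.003, 0.2128]
tcp_rot: [3.113, -0.418, -0.002]
wrist_force: [1.0, -0.3, -0.3]
width: 0.9
grip_force: 0.0
```

Run:
```python
from h import *
G=dict(d=(612,153.5),s=(457,153),b=(442.5,294.5),o=(599,313.5))
for n in("scene","side"):
    i,d,W=cloud(n);cv2.imwrite(f"pics/{n}9.png",i)
    x,y,z=[W[...,j]*1000 for j in range(3)]
    hsv=cv2.cvtColor(i,cv2.COLOR_BGR2HSV)
    for k,(a,b) in G.items():
        for lo,hi in((49,57),(39,46)):
            m=(np.hypot(x-a,y-b)<65)&(z>lo)&(z<hi)
            q=W[m][:,:2].astype(np.float32)*1000
            if len(q)>20:
                r=cv2.minAreaRect(q);A=np.c_[q-q.mean(0),np.ones(len(q))];t=np.linalg.lstsq(A,z[m],rcond=None)[0]
                print(n,k,lo,len(q),np.round(np.r_[r[0],r[1],r[2]],1),"z%.1f"%np.median(z[m]),"tilt",np.round(t[:2],3))
```

```text
scene d 49 722 [613.4 153.5  63.7  67.   76.1] z52.8 tilt [-0.018  0.005]
scene d 39 248 [617.7 154.2  75.9  69.1  88.2] z43.2 tilt [-0.012 -0.003]
scene s 49 584 [457.6 152.6  66.3  61.6  23.1] z52.6 tilt [ 0.011 -0.015]
scene s 39 238 [457.8 152.6  75.9  74.3  22.6] z43.4 tilt [-0.001 -0.008]
scene b 49 669 [445.1 294.   45.2 107.6  75. ] z52.1 tilt [-0.008 -0.002]
scene b 39 269 [443.5 295.   56.9 115.4  74.5] z42.6 tilt [-0.007  0.   ]
scene o 49 1095 [601.4 313.6  98.8  69.1  22.3] z52.3 tilt [-0.008 -0.002]
scene o 39 328 [599.4 312.6 110.2  80.9  20.9] z43.1 tilt [-0.015  0.   ]
side d 49 353 [615.  155.2  68.6  63.3  77.9] z52.4 tilt [-0.003  0.012]
side d 39 164 [607.9 142.6  53.6  77.7  71. ] z42.8 tilt [-0.     0.014]
side s 49 455 [456.5 154.2  63.6  67.   24.7] z52.9 tilt [-0.001  0.015]
side s 39 221 [450.1 131.3  56.9  99.1  69.8] z43.3 tilt [-0.006  0.016]
side b 49 388 [444.5 294.9  50.6  98.9  73.7] z53.4 tilt [0.003 0.022]
side b 39 204 [442.6 295.5  61.  113.2  74.1] z43.4 tilt [0.007 0.028]
side o 49 410 [601.5 315.1  97.7  70.1  24.3] z52.8 tilt [-0.003  0.009]
side o 39 171 [597.8 297.3  62.9 103.5  86.1] z43.2 tilt [-0.003  0.026]
```

View pics/scene9.png

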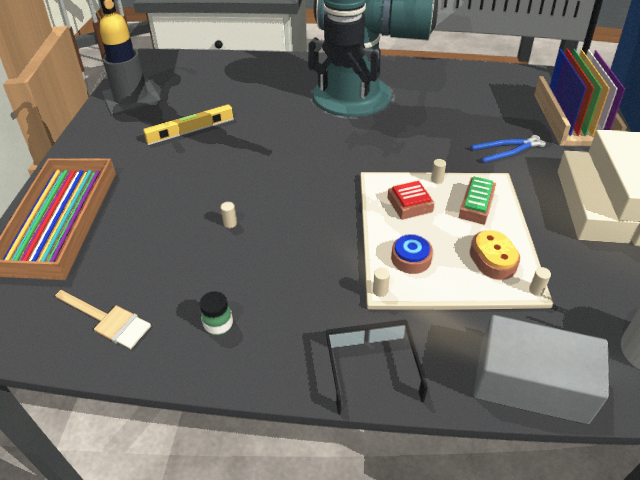

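All four blanks lie flat on their moulds: red (411,198), green (479,192), blue (412,246), amber (496,247). Each is within about 3 mm and aligned. The post (229,215) and jar (216,313) haven't moved.

```bash
python3 -c "
from workcell import *
print(finish_job())"
```

```text
the job is handed in; nothing more can be done
None
```

I laid all four blanks flat on their own moulds, each within about 3 mm of centre and lined up by the final camera check. The post and jar are still standing in place, and I handed the job in at about 30 s; the hand-in call returned no verdict.

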